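# Set out two boards for compounding

## Robot

A 7-joint arm with a two-finger parallel gripper is mounted at the origin on a cart in front of the work surface, level with it; the furniture and walls round the work are solid. World frame = base frame: x ahead of the robot, y to its left, z up, the work surface at z = 0. Lengths are in m, angles in rad, forces in N, time in s.
With the tool pointing down it reaches from about 0.425 to 0.975 m from the base axis. Payload 16.7 kg.
Tool frame: the origin (TCP) lies midway between the tips of the shut fingers; the grasp point (between the pads) lies 19 mm behind it; z points along the fingers, y is the line along which they close (so a half turn about z gives the same grasp; the last joint's range is limited). The gripper opens to 85 mm and grips with 20 to 120 N. Pads are 22 mm wide; open, the fingers measure 114 mm over their backs; the gripper's body (76 mm by 85 mm) begins 54 mm behind the grasp point. The pads swing forward as they close: fully open they stand 13 mm farther back than shut.
Start: joints at [1.125, 0.426, 0.074, 1.606, -0.034, 1.111, -0.067], TCP at [0.197, -0.646, 0.231] pointing down, gripper open.
Joint ranges: [-2.85, 2.85], [-0.5, 2.14], [-1.23, 1.37], [0.21, 2.46], [-1.02, 4.16], [0.16, 2.05], [-2.73, 2.73]. Speed limits (rad/s): [1.89, 1.89, 2.39, 2.39, 3.01, 3.01, 3.01].

## Interface

Orientations are given as [roll, pitch, yaw] about the fixed x, y, z axes, in that order (R = Rz(yaw) Ry(pitch) Rx(roll)).
In Python, from workcell import r gives the robot as it stands.
- The arm moves only by the tool step_arm, never from a script. Its argument "steps" is a list of rows, each a list of 7 numbers: the shift along the tool's x, y, z as a fraction of full scale, then the turn, a rotation vector about the tool's x, y, z as a fraction of full scale, then the closure, from 0 (fully open) to 1 (shut). In form: [[tx, ty, tz, rx, ry, rz, jaw], ...]. A call has 1 to 8 rows; each row shifts and turns the commanded pose from where the row before left it, along the tool's axes as they then stand; what a row does not reach is not made up. Full scale, the value 1, is 0.03 m for a shift and 6 degrees for a turn. A row lasts 1/8 s, in which the tool goes at most 62.5 mm and 10.7 degrees, less where a joint would pass 70% of its speed; a pose out of reach is approached as far as the arm can. A call with a number of a shift or a turn outside -1 to 1 is refused whole. A call with a gripper value outside its range is refused whole. The fingers move at their own pace and stop on an object; "force" is the grip in N (left out, the last holds). Time passes only in rows, so rows that do not move let the fingers close. It gives the time, the measured TCP pose, the force, the opening and the grip force at its end, in the units of the state.
- r.read_state(): the state, without advancing time (a new reading comes with each control period).
- r.capture(name): name is "scene" or "top" or "wrist"; returns a dict with "frame" (420x560x3 uint8, blue, green, red), "depth" (420x560 float32, m along the optical axis (not along the pixel's ray), 0 where there is no reading), "fx", "fy", "cx", "cy" (pixels), "cam_to_world" (4x4, takes a point from camera to world coordinates); the wrist camera has in their place "hand_eye" (4x4, takes a point from camera to tool coordinates, whose origin is the TCP and whose axes are the flange's). Camera axes: x right, y up, looking along -z (the intrinsics and any distortion apply to the point x, -y, -z); pixel columns grow to the right and rows downward; lengths in m; the calibration is good to about 2 mm. The wrist camera is an equidistant fisheye: a pixel r from the principal point sees the ray r / f radians off the axis. A picture is of the moment at which its call begins: read the wrist's pose just before it.
- r.hand_in(): hands the job in; it is judged then, once.
The state is a dict: "time": time; "q": joint angles; "dq": joint speeds; "effort": joint torques, N m; "position": TCP position; "ee_rot": TCP orientation; "contact_force": force on the tool from outside, world axes, zero at the start; "moment": the same for the moment, N m; "grip_width": opening from 0.0 (shut) to 1.0 (fully open); "finger_force": force on a finger pad.
Only numpy, scipy, OpenCV 4.12 (cv2) and the standard library are available. Lean on these libraries where they do the work, as an engineer would, in place of code of your own. Each camera call takes 0.05 s, during which the arm holds its last target. There are 200 camera calls.

## Task

Set out the two boards for the next preparations. On the green board, stand the all-black jar in the ring to the left of the red-capped bottle (as seen from the robot) and the blue canister in the ring to its right; on the yellow board, stand the red-lidded white jar in the ring between the weighing dishes and the funnel, and the small white pot centrally on top of that jar's lid. Everything should stand upright, centred in its ring; leave the two small drop bottles and the label roll where they are.

Things in the scene. Friction and masses are not known exactly. Their poses are not given: they have to be found in the camera images.
- green_board: Fixed green board, 100 (x) x 290 (y) x 8 mm; origin at the centre of its underside, y along it to the left as seen from the robot (turned up to 0.15 rad), x away from the robot. At its centre stands, fixed to it, a red-capped amber bottle, 46 mm wide, 105 tall. Black printed rings, 80 mm wide, are centred at x = 0, y = +100 mm (left of the bottle) and y = -100 mm (right).
- yellow_board: Fixed yellow board, size, origin and axes as the green one. Fixed on it: a stack of white weighing dishes (68 mm wide, 30 tall) at y = +100 mm and a white funnel, stem up (88 mm wide, 88 tall), at y = -100 mm. Between them a black printed ring, 80 mm wide, is centred on the board's origin.
- black_jar: Screw-lid jar that is black all over, 66 mm in diameter, 72 mm tall, 0.22 kg, standing upright. Loose; origin at the centre of its underside, z up.
- blue_canister: Blue plastic canister with a blue screw lid, about 60 mm across its body (63 mm at most), 105 mm tall, standing upright. Loose; origin at the centre of its underside, z up.
- red_jar: White screw-lid jar with a red lid, on the worktop, 64 mm in diameter at its flat lid (62 mm below), 75 mm tall, 0.22 kg, standing upright. Loose; origin at the centre of its underside, z up.
- pot: Small plain white ointment pot with a flat snap lid, tapering from 55 mm across at the top to a narrower foot, 46 mm tall, 0.03 kg, standing upright. Loose; origin at the centre of its underside, z up.
- drop_bottle: Bystander: small amber drop bottle with a white cap, 36 mm in diameter, 88 mm tall, standing among the loose things; leave it alone. Loose; origin at the centre of its underside, z up.
- labels: Bystander: roll of white labels lying flat, 68 mm in diameter, 37 mm tall, among the loose things, near the tall wire carousel that fills the right rear of the worktop (keep the arm clear of that); leave it alone. Loose; origin at the centre of its underside, z up.
- drop_bottle_left: Bystander: a second, like amber drop bottle with a white cap, 36 mm in diameter, 88 mm tall, left of the boards; leave it alone. Loose; origin at the centre of its underside, z up.
There are look-alikes about, which are no part of the job. Leave any turquoise look-alike of the pot alone.

How it is judged:
At the end, for the whole second after the job is handed in: Black jar in the green board's left ring, canister in its right ring, red-lidded jar in the yellow board's ring, each within 13 mm of the ring centre along each board axis; pot on the red jar's lid within 14 mm of its centre; all upright (0.1 rad) and at rest (x of black_jar in the frame of green_board between -0.013 and 0.013 m and y of black_jar in the frame of green_board between 0.087 and 0.113 m and z of black_jar in the frame of green_board between 0.003 and 0.013 m and x of blue_canister in the frame of green_board between -0.013 and 0.013 m and y of blue_canister in the frame of green_board between -0.113 and -0.087 m and z of blue_canister in the frame of green_board between 0.003 and 0.013 m and x of red_jar in the frame of yellow_board between -0.013 and 0.013 m and y of red_jar in the frame of yellow_board between -0.013 and 0.013 m and z of red_jar in the frame of yellow_board between 0.003 and 0.013 m and horizontal distance between pot and red_jar below 0.014 m and z of pot in the frame of red_jar between 0.069 and 0.081 m and angle between each of black_jar, blue_canister, red_jar, pot's own z axis and vertical below 0.1 rad and linear speed of each of black_jar, blue_canister, red_jar, pot below 0.02 m/s and angular speed of each of black_jar, blue_canister, red_jar, pot below 0.2 rad/s); the robot touches nothing.
It fails at once if the small amber drop bottle among the loose things is knocked over or pushed more than 30 mm from its place (distance of drop_bottle from where it was at the start of the episode above 0.03 m or angle between drop_bottle's own z axis and vertical above 0.35 rad).
It fails at once if the label roll is knocked over or pushed more than 30 mm from its place (distance of labels from where it was at the start of the episode above 0.03 m or angle between labels's own z axis and vertical above 0.35 rad).
It fails at once if the small amber drop bottle left of the boards is knocked over or pushed more than 30 mm from its place (distance of drop_bottle_left from where it was at the start of the episode above 0.03 m or angle between drop_bottle_left's own z axis and vertical above 0.35 rad).
It also fails if it takes over 128 s, if anything falls off the work surface, if the arm or the gripper's body presses on something with over 40 N, if the wrist force passes 120 N, or if a joint passes its speed limit or range.

## Working session

There is one attempt and no reset: what is moved stays moved. The work goes in short steps, Python scripts to look and compute and a tool call to move; the robot and the scene stay as the last step left them, time stands still between calls to the robot, and variables do not carry over. Pictures are saved under pics/ and viewed, at most 14 in all, crops included, and the job is handed in when it is done.

Besides the shell and the picture viewer there is one more tool, called after "Call:" as a command line: name --pt "numbers of a row" for each row, then --argument value for the rest. step_arm: Moves the arm, as the interface text tells. Shift numbers are shares of 0.03 m and turn numbers shares of 6 degrees, none past 1 either way. Its arguments: {"type":"object","properties":{"steps":{"type":"array","items":{"type":"array","items":{"type":"number","minimum":-1,"maximum":1}}},"force":{"type":"number"}},"required":["steps"]}

```bash
ls; mkdir -p pics; python3 - <<'E'
from workcell import r
import cv2,numpy as np,pickle
s=r.read_state();print(s)
for n in("scene","top"):
    c=r.capture(n);cv2.imwrite(f"pics/{n}0.png",c["frame"]);pickle.dump(c,open(f"pics/{n}0.pkl","wb"))
    print(n,c["fx"],c["fy"],c["cx"],c["cy"],np.round(c["cam_to_world"],3).tolist(),[k for k in c])
E
```

```text
pics
{'time': 0.0, 'q': array([ 1.12551321,  0.4267541 ,  0.0738323 ,  1.60657745, -0.03412111,
        1.11079405, -0.06708985]), 'dq': array([-0.00115484, -0.00039025, -0.00149569, -0.00190639, -0.00146811,
        0.0007565 , -0.00029265]), 'effort': array([-1.12294267e-03, -9.49849391e+01,  3.76022235e+00, -4.63513541e+01,
        1.90300215e-02,  1.04368691e-02, -3.61174318e-05]), 'position': array([ 0.19663216, -0.64531568,  0.23060834]), 'ee_rot': array([-3.14032035e+00,  6.91957970e-05,  2.95770097e-01]), 'contact_force': array([-0.55348615,  0.45441064, -0.35096188]), 'moment': array([-0.00771088,  0.00066899, -0.03808257]), 'finger_force': 0.0, 'grip_width': 0.9969628766548739}
scene 417.81151663871196 417.81151663871196 273.7097491663537 208.4963834644899 [[0.103, -0.865, 0.492, 0.998], [0.995, 0.084, -0.06, -0.028], [0.011, 0.495, 0.869, 0.898], [0.0, 0.0, 0.0, 1.0]] ['frame', 'depth', 'fx', 'fy', 'cx', 'cy', 'cam_to_world']
top 404.53276265835615 404.53276265835615 278.46699603078696 201.54773652033967 [[-0.027, 0.994, -0.108, 0.438], [-1.0, -0.026, 0.012, 0.044], [0.009, 0.108, 0.994, 1.008], [0.0, 0.0, 0.0, 1.0]] ['frame', 'depth', 'fx', 'fy', 'cx', 'cy', 'cam_to_world']
```

View pics/scene0.png

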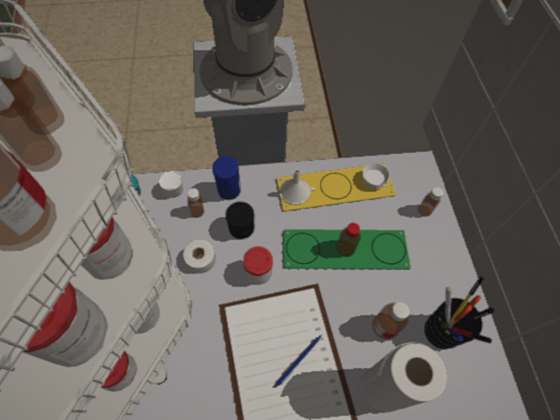

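View pics/top0.png

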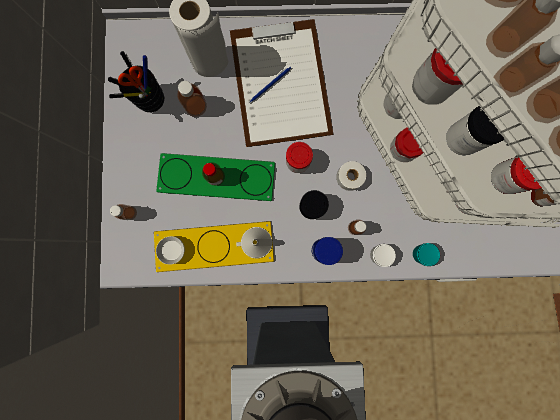

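The top view shows black jar (314,205), canister (327,250), red jar (299,155), pot (384,255), turquoise look-alike (428,254), drop bottle (357,228), labels (352,175), green rings (175,173) and (256,180), and yellow ring (213,246). The scene view shows the same things from the far side.

```bash
cat > h.py <<'E'
import numpy as np,cv2,pickle
from workcell import r
def cloud(c):
    d=c["depth"];v,u=np.mgrid[:d.shape[0],:d.shape[1]]
    p=np.stack([(u-c["cx"])/c["fx"]*d,-(v-c["cy"])/c["fy"]*d,-d],-1)
    T=c["cam_to_world"];w=p@T[:3,:3].T+T[:3,3];w[d==0]=np.nan;return w
def ray(c,u,v,z):
    T=c["cam_to_world"];d=T[:3,:3]@np.array([(u-c["cx"])/c["fx"],-(v-c["cy"])/c["fy"],-1]);o=T[:3,3]
    return (o+d*(z-o[2])/d[2])
def proj(c,p):
    T=c["cam_to_world"];q=T[:3,:3].T@(np.asarray(p)-T[:3,3]);return c["cx"]-c["fx"]*q[0]/q[2],c["cy"]+c["fy"]*q[1]/q[2]
E
python3 - <<'E'
from h import *
C={n:pickle.load(open(f"pics/{n}0.pkl","rb")) for n in("top","scene")}
px={"black":(314,205),"blue":(327,250),"red":(299,155),"pot":(384,255),"turq":(428,254),"drop":(357,228),"lab":(352,175),"dropL":(117,212),"dish":(172,250),"funnel":(256,242),"amber":(212,172)}
W={n:cloud(C[n]) for n in C}
for k,(u,v) in px.items():
    c=W["top"][v,u]
    for n in W:
        w=W[n];m=(np.hypot(w[...,0]-c[0],w[...,1]-c[1])<.05)&(w[...,2]>.01)
        if m.sum()<10: print(k,n,"none");continue
        zt=np.percentile(w[m][:,2],97);p=w[m&(w[...,2]>zt-.006)&(w[...,2]<zt+.004)]
        (x,y),R=cv2.minEnclosingCircle(p[:,:2].astype(np.float32))
        print(k,n,"top z %.3f c %.3f %.3f R %.3f n%d"%(zt,x,y,R,len(p)))
for n in C:
    hsv=cv2.cvtColor(C[n]["frame"],cv2.COLOR_BGR2HSV)
    for b,lo,hi in(("green",(50,120,30),(80,255,255)),("yellow",(18,140,60),(32,255,255))):
        m=cv2.inRange(hsv,lo,hi)
        m=cv2.morphologyEx(m,cv2.MORPH_CLOSE,np.ones((5,5)))
        ct=max(cv2.findContours(m,0,2)[0],key=cv2.contourArea)
        z=np.nanmedian(W[n][m>0][:,2])
        q=np.array([ray(C[n],*p[0],z)[:2] for p in ct],np.float32)
        (cx,cy),(a,bb),an=cv2.minAreaRect(q)
        box=cv2.boxPoints(((cx,cy),(a,bb),an));e=max([box[1]-box[0],box[2]-box[1]],key=np.linalg.norm);e=e*np.sign(e[1])/np.linalg.norm(e)
        print(n,b,"z %.4f c %.3f %.3f size %.3f %.3f ydir"%(z,cx,cy,a,bb),e)
    print("table z",np.nanmedian(W[n][200:300,100:480][...,2]))
E
```

```text
black top top z 0.074 c 0.533 -0.050 R 0.033 n591
black scene top z 0.075 c 0.535 -0.049 R 0.034 n584
blue top top z 0.107 c 0.424 -0.075 R 0.031 n600
blue scene top z 0.108 c 0.425 -0.075 R 0.032 n476
red top top z 0.077 c 0.650 -0.019 R 0.032 n527
red scene top z 0.078 c 0.652 -0.018 R 0.032 n654
pot top top z 0.048 c 0.410 -0.213 R 0.028 n400
pot scene top z 0.048 c 0.411 -0.212 R 0.029 n335
turq top top z 0.047 c 0.409 -0.318 R 0.028 n397
turq scene top z 0.047 c 0.407 -0.303 R 0.022 n70
drop top top z 0.090 c 0.477 -0.153 R 0.013 n92
drop scene top z 0.090 c 0.478 -0.152 R 0.014 n94
lab top top z 0.566 c 0.636 -0.195 R 0.017 n126
lab scene top z 0.567 c 0.634 -0.195 R 0.020 n64
dropL top top z 0.089 c 0.529 0.405 R 0.013 n100
dropL scene top z 0.089 c 0.531 0.409 R 0.015 n91
dish top top z 0.039 c 0.435 0.294 R 0.034 n141
dish scene top z 0.039 c 0.436 0.294 R 0.034 n119
funnel top top z 0.056 c 0.448 0.090 R 0.012 n40
funnel scene top z 0.089 c 0.453 0.090 R 0.005 n19
amber top top z 0.114 c 0.614 0.187 R 0.014 n115
amber scene top z 0.115 c 0.616 0.188 R 0.014 n124
top green z 0.0077 c 0.614 0.187 size 0.288 0.100 ydir [0.10462434 0.9945117 ]
top yellow z 0.0077 c 0.441 0.194 size 0.100 0.290 ydir [-0.0615874  0.9981016]
table z -0.00046635576498543774
scene green z 0.0091 c 0.617 0.188 size 0.285 0.096 ydir [0.0990199 0.9950855]
scene yellow z 0.0091 c 0.445 0.195 size 0.098 0.286 ydir [-0.0623026   0.99805725]
table z 0.0029500713403959322
```

```bash
cat >> h.py <<'E'
from scipy.spatial.transform import Rotation as Ro
def plan(x,y,z,yaw=0):
    s=r.read_state();R=Ro.from_euler("xyz",s["ee_rot"]);G=Ro.from_euler("xyz",[np.pi,0,yaw])
    d=np.array([x,y,z])-s["position"]
    print("t %.1f pos"%s["time"],s["position"].round(4),"rpy",s["ee_rot"].round(3),"w %.3f ff %.1f"%(s["grip_width"],s["finger_force"]),"q",s["q"].round(2),"F",s["contact_force"].round(1))
    print(" turn units",((R.inv()*G).as_rotvec()/np.radians(6)).round(2)," shift units now-axes",(R.inv().apply(d)/.03).round(2)," goal-axes",(G.inv().apply(d)/.03).round(2))
E
python3 - <<'E'
from h import *
C=pickle.load(open("pics/top0.pkl","rb"));D=pickle.load(open("pics/scene0.pkl","rb"))
w=np.concatenate([cloud(C).reshape(-1,3),cloud(D).reshape(-1,3)])
for a in np.arange(-.7,-.05,.05):
    print("y%.2f"%a,[ "%.2f-%.2f:%s"%(l,h,np.round(np.nanmin(w[(abs(w[:,1]-a-.025)<.025)&(w[:,2]>l)&(w[:,2]<h)&(w[:,0]>.25)][:,0],initial=9),2)) for l,h in((.12,.3),(.3,.8))])
m=np.hypot(w[:,0]-.605,w[:,1]+.14)<.06; p=w[m&(w[:,2]>.02)&(w[:,2]<.1)];print(cv2.minEnclosingCircle(p[p[:,2]>.033][:,:2].astype(np.float32)))
plan(.41,-.2125,.231)
E
```

```text
y-0.70 ['0.12-0.30:9.0', '0.30-0.80:9.0']
y-0.65 ['0.12-0.30:9.0', '0.30-0.80:9.0']
y-0.60 ['0.12-0.30:0.46', '0.30-0.80:9.0']
y-0.55 ['0.12-0.30:0.46', '0.30-0.80:9.0']
y-0.50 ['0.12-0.30:0.46', '0.30-0.80:0.48']
y-0.45 ['0.12-0.30:0.47', '0.30-0.80:0.47']
y-0.40 ['0.12-0.30:0.47', '0.30-0.80:0.47']
y-0.35 ['0.12-0.30:0.48', '0.30-0.80:0.47']
y-0.30 ['0.12-0.30:0.48', '0.30-0.80:0.48']
y-0.25 ['0.12-0.30:0.54', '0.30-0.80:0.54']
y-0.20 ['0.12-0.30:0.64', '0.30-0.80:0.63']
y-0.15 ['0.12-0.30:0.75', '0.30-0.80:0.71']
y-0.10 ['0.12-0.30:9.0', '0.30-0.80:9.0']
((0.6069225668907166, -0.1483118087053299), 0.035334475338459015)
t 0.1 pos [ 0.1966 -0.6453  0.2307] rpy [-3.14   0.     0.296] w 1.002 ff 0.0 q [ 1.13  0.43  0.07  1.61 -0.03  1.11 -0.07] F [ 0.9 -0.8 -0. ]
 turn units [-0.01  0.    2.82]  shift units now-axes [ 11.01 -11.73   0.  ]  goal-axes [ 7.110e+00 -1.443e+01 -1.000e-02]
```

Call:
step_arm --pt "0 -1 0 0 0 0.94 0" --pt "0 -1 0 0 0 0.94 0" --pt "0 -1 0 0 0 0.94 0" --pt "0.5 -1 0 0 0 0 0" --pt "0.5 -1 0 0 0 0 0" --pt "0.5 -1 0 0 0 0 0" --pt "0.5 -1 0 0 0 0 0" --pt "0.5 -1 0 0 0 0 0"

```text
time: 1.1
position: [0.2544, -0.4065, 0.2312]
ee_rot: [-3.141, 0.0, 0.0]
contact_force: [0.3, 0.0, 0.8]
grip_width: 0.999
finger_force: 0.0
```

Call:
step_arm --pt "0.6 -1 0 0 0 0 0" --pt "0.6 -1 0 0 0 0 0" --pt "0.6 -1 0 0 0 0 0" --pt "0.6 -1 0 0 0 0 0" --pt "0.6 -1 0 0 0 0 0" --pt "0.6 -1 0 0 0 0 0" --pt "0.6 -1 0 0 0 0 0"

```text
time: 1.98
position: [0.3803, -0.1965, 0.2313]
ee_rot: [-3.142, 0.0, 0.0]
contact_force: [0.4, 0.3, 1.1]
grip_width: 1.003
finger_force: 0.0
```

```bash
python3 -c "
from h import *
plan(.534,-.0495,.16)"
```

```text
t 2.0 pos [ 0.3803 -0.1965  0.2313] rpy [-3.142  0.     0.   ] w 1.003 ff 0.0 q [ 0.56  0.03 -0.24  2.12  0.01  1.   -1.25] F [0.4 0.3 1.1]
 turn units [-0.  0.  0.]  shift units now-axes [ 5.13 -4.9   2.38]  goal-axes [ 5.12 -4.9   2.38]
```

Call:
step_arm --pt "0.85 -0.82 0 0 0 0 0" --pt "0.85 -0.82 0 0 0 0 0" --pt "0.85 -0.82 0 0 0 0 0" --pt "0.85 -0.82 0 0 0 0 0" --pt "0.85 -0.82 0.4 0 0 0 0" --pt "0.85 -0.82 0.4 0 0 0 0" --pt "0 0 0.8 0 0 0 0" --pt "0 0 0.8 0 0 0 0"

```text
time: 2.98
position: [0.5329, -0.0495, 0.1583]
ee_rot: [-3.141, 0.0, 0.001]
contact_force: [0.0, -0.3, -0.6]
grip_width: 0.999
finger_force: 0.0
```

```bash
python3 -c "
from h import *
plan(.534,-.0495,.02)
c=r.capture('wrist');cv2.imwrite('pics/w1.png',c['frame']);print(c['hand_eye'].round(3).tolist(),c['fx'],c['cx'],c['cy'])"
```

```text
t 3.0 pos [ 0.5329 -0.0495  0.1583] rpy [-3.141e+00  0.000e+00  1.000e-03] w 0.999 ff 0.0 q [ 0.29  0.31 -0.38  1.97  0.14  0.89 -1.73] F [ 0.  -0.3 -0.6]
 turn units [-0.    0.    0.01]  shift units now-axes [0.04 0.   4.61]  goal-axes [0.04 0.   4.61]
[[-0.0, 0.95, 0.311, 0.08], [1.0, 0.001, -0.001, -0.0], [-0.001, 0.311, -0.95, -0.143], [0.0, 0.0, 0.0, 1.0]] 325.19226210127806 282.0362673449585 215.14827104475438
```

View pics/w1.png

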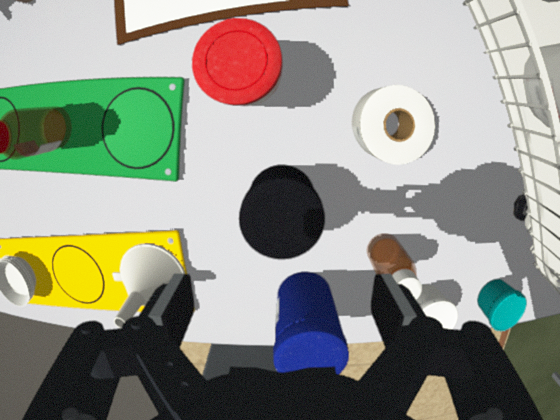

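The wrist view shows the black jar (282,212) centred laterally between the fingers, with red jar (237,62), labels (395,125) and drop bottle (390,260) clear of the descent.

Call:
step_arm --pt "0.04 0 0.9 0 0 0 0" --pt "0 0 0.9 0 0 0 0" --pt "0 0 0.9 0 0 0 0" --pt "0 0 0.9 0 0 0 0" --pt "0 0 0.9 0 0 0 0" --pt "0 0 0 0 0 0 0"

```text
time: 3.78
position: [0.533, -0.0499, 0.0232]
ee_rot: [-3.141, 0.003, 0.0]
contact_force: [-0.0, -0.5, 0.8]
grip_width: 1.003
finger_force: 0.0
```

Call:
step_arm --pt "0 0 0 0 0 0 1" --pt "0 0 0 0 0 0 1" --pt "0 0 0 0 0 0 1" --pt "0 0 0 0 0 0 1" --pt "0 0 0 0 0 0 1" --pt "0 0 0 0 0 0 1" --force 50

```text
time: 4.53
position: [0.535, -0.05, 0.026]
ee_rot: [3.141, -0.002, 0.0]
contact_force: [-2.1, 0.0, 3.9]
grip_width: 0.739
finger_force: 53.5
```

Call:
step_arm --pt "0 0 -0.9 0 0 0 1" --pt "0 0 -0.9 0 0 0 1" --pt "0 0 -0.9 0 0 0 1" --pt "0 0 -0.9 0 0 0 1" --pt "0 0 -0.9 0 0 0 1" --pt "0 0 -0.9 0 0 0 1" --pt "0.25 -0.7 0 0 0 0 1" --pt "0.25 -0.94 0 0 0 0 1"

```text
time: 5.52
position: [0.5495, -0.0009, 0.1881]
ee_rot: [3.141, -0.002, -0.001]
contact_force: [-1.0, -0.6, -1.7]
grip_width: 0.74
finger_force: 55.8
```

Call:
step_arm --pt "0.25 -0.94 0 0 0 0 1" --pt "0.25 -0.94 0 0 0 0 1" --pt "0.25 -0.94 0 0 0 0 1" --pt "0.25 -0.94 0 0 0 0 1" --pt "0.25 -0.94 0 0 0 0 1" --pt "0.25 -0.94 0 0 0 0 1" --pt "0.25 -0.94 0 0 0 0 1" --pt "0.25 -0.94 0 0 0 0 1"

```text
time: 6.52
position: [0.6092, 0.2257, 0.1877]
ee_rot: [-3.141, -0.001, 0.0]
contact_force: [0.2, -0.2, -3.3]
grip_width: 0.739
finger_force: 55.7
```

Call:
step_arm --pt "0.25 -0.94 0 0 0 0 1" --pt "0.25 -0.94 0 0 0 0 1" --pt "0 0 0 0 0 0 1"

```text
time: 6.9
position: [0.6236, 0.284, 0.1875]
ee_rot: [-3.14, -0.001, 0.003]
contact_force: [0.2, -0.7, -1.7]
grip_width: 0.737
finger_force: 55.8
```

```bash
python3 -c "
from h import *
plan(.6257,.287,.034)
c=r.capture('scene');cv2.imwrite('pics/s1.png',c['frame']);pickle.dump(c,open('pics/s1.pkl','wb'))
c=r.capture('wrist');cv2.imwrite('pics/w2.png',c['frame'])
"
```

```text
t 6.9 pos [0.6236 0.284  0.1875] rpy [-3.14e+00 -1.00e-03  3.00e-03] w 0.737 ff 55.8 q [-0.2   0.52 -0.45  1.6   0.25  1.08 -2.28] F [ 0.2 -0.7 -1.7]
 turn units [-0.02 -0.01  0.03]  shift units now-axes [ 0.07 -0.09  5.12]  goal-axes [ 0.07 -0.1   5.12]
```

View pics/w2.png

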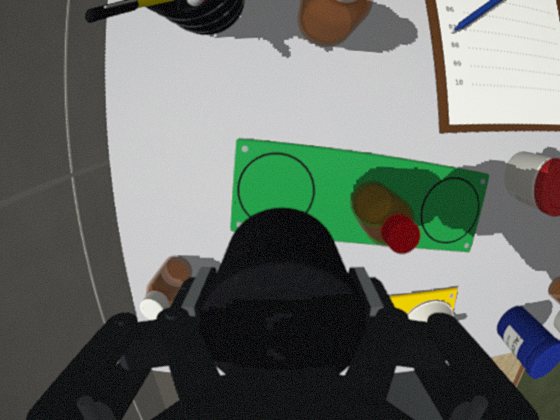

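The jar is held upright over the green board, with the ring (276,187) ahead of it in the oblique view. Nothing stands in the way of lowering it.

Call:
step_arm --pt "0.07 -0.1 0.9 0 0 0 1" --pt "0 0 0.9 0 0 0 1" --pt "0 0 0.9 0 0 0 1" --pt "0 0 0.9 0 0 0 1" --pt "0 0 0.7 0 0 0 1" --pt "0 0 0.4 0 0 0 1" --pt "0 0 0.2 0 0 0 1" --pt "0 0 0 0 0 0 1"

```text
time: 8.0
position: [0.6262, 0.2844, 0.0396]
ee_rot: [-3.141, -0.0, 0.0]
contact_force: [0.0, 0.2, -2.2]
grip_width: 0.744
finger_force: 55.8
```

```bash
python3 -c "
from h import *
plan(.6257,.287,.034)
c=r.capture('wrist');cv2.imwrite('pics/w3.png',c['frame'])"
```

```text
t 8.0 pos [0.6262 0.2844 0.0396] rpy [-3.141 -0.     0.   ] w 0.744 ff 55.8 q [-0.24  0.68 -0.4   1.69  0.33  0.85 -2.35] F [ 0.   0.2 -2.2]
 turn units [-0. -0.  0.]  shift units now-axes [-0.02 -0.09  0.19]  goal-axes [-0.02 -0.09  0.19]
```

View pics/w3.png

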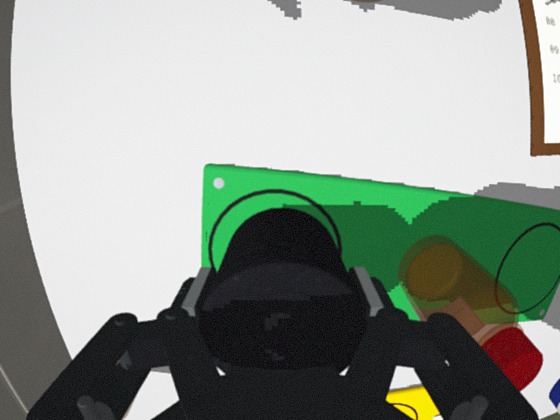

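The ring centre sits at u≈275 and the jar at u≈283, so the jar needs about 3–4 mm more to the left. I'll shift it, lower it the last few mm and release.

Call:
step_arm --pt "0 -0.12 0 0 0 0 1" --pt "0 0 0.1 0 0 0 1" --pt "0 0 0.08 0 0 0 1" --pt "0 0 0 0 0 0 1"

```text
time: 8.55
position: [0.6261, 0.288, 0.0341]
ee_rot: [-3.141, -0.0, 0.0]
contact_force: [-0.3, -0.3, 2.5]
grip_width: 0.739
finger_force: 56.0
```

Call:
step_arm --pt "0 0 0 0 0 0 0.2" --pt "0 0 0 0 0 0 0" --pt "0 0 0 0 0 0 0" --pt "0 0 0 0 0 0 0" --pt "0 0 -0.6 0 0 0 0" --pt "0 0 -0.9 0 0 0 0" --pt "0 0 -0.9 0 0 0 0" --pt "0 0 -0.9 0 0 0 0"

```text
time: 9.55
position: [0.6262, 0.2881, 0.1353]
ee_rot: [-3.141, -0.001, 0.0]
contact_force: [-0.2, -0.4, -0.3]
grip_width: 0.999
finger_force: 0.0
```

```bash
python3 -c "
from h import *
plan(.4245,-.075,.20)"
```

```text
t 9.6 pos [0.6262 0.2881 0.1353] rpy [-3.141e+00 -1.000e-03  0.000e+00] w 0.999 ff 0.0 q [-0.22  0.57 -0.44  1.63  0.28  1.   -2.31] F [-0.2 -0.4 -0.3]
 turn units [-0.01 -0.01  0.  ]  shift units now-axes [-6.73 12.1  -2.17]  goal-axes [-6.72 12.1  -2.16]
```

Call:
step_arm --pt "0 0 -0.9 0 0 0 0" --pt "0 0 -0.9 0 0 0 0" --pt "-0.4 0.9 -0.4 0 0 0 0" --pt "-0.5 0.9 0 0 0 0 0" --pt "-0.5 0.9 0 0 0 0 0" --pt "-0.5 0.9 0 0 0 0 0" --pt "-0.5 0.9 0 0 0 0 0" --pt "-0.5 0.9 0 0 0 0 0"

```text
time: 10.55
position: [0.5387, 0.1252, 0.2003]
ee_rot: [-3.141, -0.001, 0.001]
contact_force: [0.2, -0.0, 0.9]
grip_width: 1.0
finger_force: 0.0
```

Call:
step_arm --pt "-0.5 0.9 0 0 0 0 0" --pt "-0.5 0.9 0 0 0 0 0" --pt "-0.5 0.9 0 0 0 0 0" --pt "-0.5 0.9 0 0 0 0 0" --pt "-0.5 0.9 0 0 0 0 0" --pt "-0.5 0.9 0 0 0 0 0" --pt "-0.6 0.6 0 0 0 0 0" --pt "-0.7 0.7 0 0 0 0 0"

```text
time: 11.55
position: [0.4099, -0.0756, 0.2001]
ee_rot: [3.141, -0.002, 0.001]
contact_force: [-0.1, -0.2, -0.5]
grip_width: 1.003
finger_force: 0.0
```

```bash
cat >> h.py <<'E'
def find(c,x,y,z,rad=.05):
    w=cloud(c);p=w[(np.hypot(w[...,0]-x,w[...,1]-y)<rad)&(abs(w[...,2]-z)<.006)]
    return cv2.minEnclosingCircle(p[:,:2].astype(np.float32)),len(p),np.median(p[:,2])
E
python3 -c "
from h import *
plan(.4245,-.075,.05)
for n in('top','scene'):
  c=r.capture(n);cv2.imwrite('pics/%s2.png'%n,c['frame']);print(n,find(c,.626,.287,.082))
plan(.4245,-.075,.05)"
```

```text
t 11.6 pos [ 0.4099 -0.0756  0.2001] rpy [ 3.141e+00 -2.000e-03  1.000e-03] w 1.003 ff 0.0 q [ 0.38  0.05 -0.36  2.17  0.02  0.92 -1.56] F [-0.1 -0.2 -0.5]
 turn units [ 0.   -0.01  0.01]  shift units now-axes [ 0.48 -0.02  5.  ]  goal-axes [ 0.49 -0.02  5.  ]
top (((0.6244946122169495, 0.28646525740623474), 0.032932717353105545), 592, np.float64(0.07916428593243374))
scene (((0.6255384087562561, 0.28683096170425415), 0.0338212326169014), 650, np.float64(0.08047548711466052))
t 11.7 pos [ 0.4086 -0.0769  0.1999] rpy [ 3.141e+00 -1.000e-03 -2.000e-03] w 1.000 ff 0.0 q [ 0.38  0.05 -0.35  2.17  0.02  0.92 -1.56] F [-0.3  1.4  0.6]
 turn units [ 0.01 -0.01 -0.02]  shift units now-axes [ 0.53 -0.07  5.  ]  goal-axes [ 0.53 -0.06  5.  ]
```

Black jar sits within 1–2 mm of its ring centre. Next is the canister.

Call:
step_arm --pt "0.53 -0.06 0 0 0 0 0" --pt "0 0 0.9 0 0 0 0" --pt "0 0 0.9 0 0 0 0" --pt "0 0 0.9 0 0 0 0" --pt "0 0 0.9 0 0 0 0" --pt "0 0 0.9 0 0 0 0" --pt "0 0 0.5 0 0 0 0" --pt "0 0 0 0 0 0 0"

```text
time: 12.65
position: [0.4264, -0.0727, 0.0484]
ee_rot: [-3.141, 0.001, 0.001]
contact_force: [-0.6, -1.0, 1.2]
grip_width: 0.998
finger_force: 0.0
```

Call:
step_arm --pt "0 0 0 0 0 0 1" --pt "0 0 0 0 0 0 1" --pt "0 0 0 0 0 0 1" --pt "0 0 0 0 0 0 1" --pt "0 0 0 0 0 0 1" --pt "0 0 0 0 0 0 1"

```text
time: 13.4
position: [0.427, -0.0733, 0.0501]
ee_rot: [3.141, -0.002, 0.0]
contact_force: [-0.7, 1.2, 7.8]
grip_width: 0.68
finger_force: 51.7
```

Call:
step_arm --pt "0 0 -0.9 0 0 0 1" --pt "0 0 -0.9 0 0 0 1" --pt "0 0 -0.9 0 0 0 1" --pt "0 0 -0.9 0 0 0 1" --pt "0 0 -0.6 0 0 0 1" --pt "0 0 0 0 0 0 1"

```text
time: 14.15
position: [0.427, -0.0736, 0.1766]
ee_rot: [3.141, -0.003, -0.0]
contact_force: [0.4, 0.1, -1.5]
grip_width: 0.68
finger_force: 54.5
```

```bash
python3 -c "
from h import *
plan(.6053,.088,.055)
for n in('top','scene'):
  c=r.capture(n);cv2.imwrite('pics/%s3.png'%n,c['frame'])"
```

```text
t 14.2 pos [ 0.427  -0.0736  0.1766] rpy [ 3.141e+00 -3.000e-03 -0.000e+00] w 0.680 ff 54.5 q [ 0.37  0.11 -0.37  2.16  0.05  0.87 -1.6 ] F [ 0.4  0.1 -1.5]
 turn units [ 0.01 -0.03 -0.  ]  shift units now-axes [ 5.93 -5.39  4.07]  goal-axes [ 5.94 -5.39  4.05]
```

View pics/scene3.png

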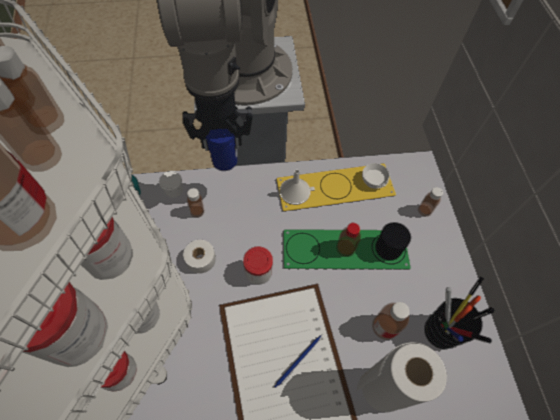

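The canister is held upright clear of everything, at (223,150), and the black jar stands in its ring at (393,241). The route to the right ring is free.

Call:
step_arm --pt "0.8 -0.72 0 0 0 0 1" --pt "0.8 -0.72 0 0 0 0 1" --pt "0.8 -0.72 0 0 0 0 1" --pt "0.8 -0.72 0 0 0 0 1" --pt "0.8 -0.72 0 0 0 0 1" --pt "0.8 -0.72 0 0 0 0 1" --pt "0.8 -0.72 0 0 0 0 1" --pt "0.42 -0.35 0 0 0 0 1"

```text
time: 15.25
position: [0.607, 0.0897, 0.1737]
ee_rot: [-3.141, 0.002, 0.002]
contact_force: [-0.8, -1.1, -1.7]
grip_width: 0.683
finger_force: 54.4
```

Call:
step_arm --pt "0 0 0.9 0 0 0 1" --pt "0 0 0.9 0 0 0 1" --pt "0 0 0.9 0 0 0 1" --pt "0 0 0.7 0 0 0 1" --pt "0 0 0.3 0 0 0 1" --pt "0 0 0 0 0 0 1"

```text
time: 16.0
position: [0.6065, 0.0884, 0.0637]
ee_rot: [3.142, 0.001, 0.0]
contact_force: [0.1, -0.3, -0.3]
grip_width: 0.683
finger_force: 54.4
```

```bash
python3 -c "
from h import *
plan(.6078,.088,.0585)"
```

```text
t 16.0 pos [0.6065 0.0884 0.0637] rpy [3.142e+00 1.000e-03 0.000e+00] w 0.683 ff 54.4 q [ 0.04  0.55 -0.38  1.86  0.27  0.79 -2.05] F [ 0.1 -0.3 -0.3]
 turn units [0.   0.01 0.  ]  shift units now-axes [0.04 0.01 0.17]  goal-axes [0.04 0.01 0.17]
```

Call:
step_arm --pt "0.03 0 0.1 0 0 0 1" --pt "0 0 0.1 0 0 0 1" --pt "0 0 0 0 0 0 1"

```text
time: 16.38
position: [0.6078, 0.0884, 0.0582]
ee_rot: [-3.141, -0.001, 0.0]
contact_force: [-0.3, 1.4, -0.9]
grip_width: 0.682
finger_force: 54.5
```

Call:
step_arm --pt "0 0 0 0 0 0 0.2" --pt "0 0 0 0 0 0 0" --pt "0 0 0 0 0 0 0" --pt "0 0 0 0 0 0 0" --pt "0 0 -0.6 0 0 0 0" --pt "0 0 -0.9 0 0 0 0" --pt "0 0 -0.9 0 0 0 0" --pt "0 0 -0.9 0 0 0 0"

```text
time: 17.38
position: [0.6077, 0.0885, 0.1592]
ee_rot: [-3.141, -0.001, 0.001]
contact_force: [0.7, 0.2, -0.3]
grip_width: 1.005
finger_force: 0.0
```

```bash
python3 -c "
from h import *
plan(.651,-.0185,.18)"
```

```text
t 17.4 pos [0.6077 0.0885 0.1592] rpy [-3.141e+00 -1.000e-03  1.000e-03] w 1.005 ff 0.0 q [ 0.07  0.43 -0.41  1.79  0.21  0.96 -2.  ] F [ 0.7  0.2 -0.3]
 turn units [-0.   -0.01  0.01]  shift units now-axes [ 1.44  3.57 -0.69]  goal-axes [ 1.44  3.57 -0.69]
```

Call:
step_arm --pt "0.29 0.71 -0.14 0 0 0 0" --pt "0.29 0.71 -0.14 0 0 0 0" --pt "0.29 0.71 -0.14 0 0 0 0" --pt "0.29 0.71 -0.14 0 0 0 0" --pt "0.29 0.71 -0.14 0 0 0 0" --pt "0 0 0 0 0 0 0"

```text
time: 18.12
position: [0.6518, -0.0204, 0.1788]
ee_rot: [3.141, -0.001, -0.002]
contact_force: [-0.6, -0.1, 0.2]
grip_width: 1.0
finger_force: 0.0
```

```bash
python3 -c "
from h import *
plan(.651,-.0185,.022)
for n in('top','scene'):
  c=r.capture(n);print(n,find(c,.6053,.088,.113),find(c,.651,-.0185,.077,.04))"
```

```text
t 18.1 pos [ 0.6518 -0.0204  0.1788] rpy [ 3.141e+00 -1.000e-03 -2.000e-03] w 1.000 ff 0.0 q [ 0.22  0.46 -0.38  1.69  0.2   1.03 -1.8 ] F [-0.6 -0.1  0.2]
 turn units [ 0.01 -0.01 -0.02]  shift units now-axes [-0.03 -0.07  5.23]  goal-axes [-0.03 -0.06  5.23]
top (((0.6048468351364136, 0.08670505881309509), 0.031257688999176025), 601, np.float64(0.11217409172839266)) (((0.6493945121765137, -0.018145928159356117), 0.0316801518201828), 397, np.float64(0.07422180222611818))
scene (((0.6067252159118652, 0.0880785584449768), 0.03182794526219368), 600, np.float64(0.11348766574862812)) (((0.6515296697616577, -0.01782589964568615), 0.03208032250404358), 667, np.float64(0.07553571451662544))
```

Canister is well placed. Next is the red jar.

Call:
step_arm --pt "-0.03 -0.06 0.9 0 0 0 0" --pt "0 0 0.9 0 0 0 0" --pt "0 0 0.9 0 0 0 0" --pt "0 0 0.9 0 0 0 0" --pt "0 0 0.9 0 0 0 0" --pt "0 0 0.7 0 0 0 0" --pt "0 0 0 0 0 0 0"

```text
time: 19.1
position: [0.6492, -0.0157, 0.0206]
ee_rot: [-3.141, 0.002, 0.001]
contact_force: [-0.6, -0.6, -0.3]
grip_width: 1.001
finger_force: 0.0
```

Call:
step_arm --pt "0 0 0 0 0 0 1" --pt "0 0 0 0 0 0 1" --pt "0 0 0 0 0 0 1" --pt "0 0 0 0 0 0 1" --pt "0 0 0 0 0 0 1" --pt "0 0 0 0 0 0 1"

```text
time: 19.85
position: [0.6512, -0.0162, 0.0235]
ee_rot: [-3.141, -0.002, 0.0]
contact_force: [-0.7, 0.2, 7.8]
grip_width: 0.716
finger_force: 53.2
```

Call:
step_arm --pt "0 0 -0.9 0 0 0 1" --pt "0 0 -0.9 0 0 0 1" --pt "0 0 -0.9 0 0 0 1" --pt "0 0 -0.9 0 0 0 1" --pt "0 0 -0.9 0 0 0 1" --pt "0 0 -0.3 0 0 0 1" --pt "0 0 0 0 0 0 1"

```text
time: 20.72
position: [0.6503, -0.0164, 0.1662]
ee_rot: [3.141, -0.001, 0.0]
contact_force: [-0.8, 0.1, -3.4]
grip_width: 0.708
finger_force: 55.3
```

```bash
python3 -c "
from h import *
plan(.443,.1945,.17,1)"
```

```text
t 20.7 pos [ 0.6503 -0.0164  0.1662] rpy [ 3.141e+00 -1.000e-03  0.000e+00] w 0.708 ff 55.3 q [ 0.21  0.47 -0.38  1.7   0.2   1.   -1.81] F [-0.8  0.1 -3.4]
 turn units [ 0.01 -0.01 -9.55]  shift units now-axes [-6.91 -7.03 -0.13]  goal-axes [ 2.18 -9.61 -0.13]
```

Call:
step_arm --pt "-0.8 0 0 0 0 0 1" --pt "-0.9 -0.1 0 0 0 0 1" --pt "-0.9 -0.3 0 0 0 0 1" --pt "-0.9 -0.63 0 0 0 0 1" --pt "-0.9 -0.8 0 0 0 0 1" --pt "-0.8 -0.8 0 0 0 0 1" --pt "-0.7 -0.9 0 0 0 0 1" --pt "-0.6 -0.9 0 0 0 0 1"

```text
time: 21.72
position: [0.4537, 0.117, 0.165]
ee_rot: [3.141, 0.001, 0.0]
contact_force: [-0.5, 0.5, -2.3]
grip_width: 0.712
finger_force: 55.2
```

Call:
step_arm --pt "-0.41 -0.9 0 0 0 0 1" --pt "0 -0.9 0 0 0 0 1" --pt "0 -0.8 0 0 0 0 1" --pt "0 0 0 0 0 -1 1" --pt "0 0 0 0 0 -1 1" --pt "0 0 0 0 0 -1 1" --pt "0 0 0 0 0 -1 1" --pt "0 0 0 0 0 -1 1"

```text
time: 22.72
position: [0.4423, 0.1942, 0.1649]
ee_rot: [-3.141, 0.001, 0.528]
contact_force: [-0.9, 0.6, -1.6]
grip_width: 0.716
finger_force: 55.3
```

Call:
step_arm --pt "0 0 0 0 0 -1 1" --pt "0 0 0 0 0 -1 1" --pt "0 0 0 0 0 -1 1" --pt "0 0 0 0 0 -1 1" --pt "0 0 0 0 0 -0.55 1" --pt "0 0 0 0 0 0 1"

```text
time: 23.48
position: [0.4423, 0.1942, 0.1651]
ee_rot: [-3.14, 0.001, 1.0]
contact_force: [0.2, 1.0, -1.8]
grip_width: 0.717
finger_force: 55.3
```

```bash
python3 -c "
from h import *
plan(.443,.1945,.032,1)
c=r.capture('wrist');cv2.imwrite('pics/w4.png',c['frame'])
for n in('top','scene'):
  c=r.capture(n);print(n,find(c,.443,.1945,.218-.002,.05),find(c,.443,.1945,.22,.05))"
```

```text
t 23.5 pos [0.4423 0.1942 0.1651] rpy [-3.14e+00  1.00e-03  1.00e+00] w 0.717 ff 55.3 q [ 0.09  0.26 -0.72  2.06  0.22  0.9  -1.32] F [ 0.2  1.  -1.8]
 turn units [-0.01  0.01  0.  ]  shift units now-axes [0.02 0.02 4.44]  goal-axes [0.02 0.01 4.44]
top (((0.46495312452316284, 0.16305026412010193), 0.014673805795609951), 25, np.float64(0.21726694525322288)) (((0.46587318181991577, 0.16591116786003113), 0.016054252162575722), 43, np.float64(0.2220080721096691))
scene (((0.45056962966918945, 0.19711168110370636), 0.039424411952495575), 218, np.float64(0.2172420260204333)) (((0.45056962966918945, 0.19711168110370636), 0.039424411952495575), 200, np.float64(0.21746306920475184))
```

View pics/w4.png

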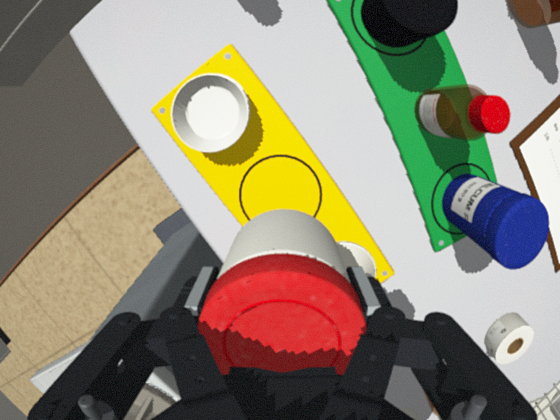

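The red jar is held upright above the yellow board; the ring (280,193) is free, as are the dishes (210,112) and the funnel edge (358,262). I'll lower it.

Call:
step_arm --pt "0.02 0.01 0.9 0 0 0 1" --pt "0 0 0.9 0 0 0 1" --pt "0 0 0.9 0 0 0 1" --pt "0 0 0.9 0 0 0 1" --pt "0 0 0.5 0 0 0 1" --pt "0 0 0.2 0 0 0 1" --pt "0 0 0 0 0 0 1"

```text
time: 24.5
position: [0.4436, 0.1951, 0.0372]
ee_rot: [3.142, -0.0, 1.0]
contact_force: [0.3, -0.0, -1.5]
grip_width: 0.716
finger_force: 55.2
```

```bash
python3 -c "
from h import *
plan(.443,.1945,.032,1)"
```

```text
t 24.5 pos [0.4436 0.1951 0.0372] rpy [ 3.142 -0.     1.   ] w 0.716 ff 55.2 q [-0.04  0.47 -0.61  2.15  0.44  0.65 -1.52] F [ 0.3 -0.  -1.5]
 turn units [ 0. -0.  0.]  shift units now-axes [-0.03 -0.01  0.17]  goal-axes [-0.03 -0.01  0.17]
```

Call:
step_arm --pt "0 0 0.1 0 0 0 1" --pt "0 0 0.08 0 0 0 1" --pt "0 0 0 0 0 0 1"

```text
time: 24.88
position: [0.4435, 0.1949, 0.0316]
ee_rot: [3.141, -0.0, 1.0]
contact_force: [0.1, -0.4, -2.1]
grip_width: 0.72
finger_force: 55.3
```

Call:
step_arm --pt "0 0 0 0 0 0 0.2" --pt "0 0 0 0 0 0 0" --pt "0 0 0 0 0 0 0" --pt "0 0 0 0 0 0 0" --pt "0 0 -0.6 0 0 0 0" --pt "0 0 -0.9 0 0 0 0" --pt "0 0 -0.9 0 0 0 0" --pt "0 0 -0.9 0 0 0 0"

```text
time: 25.88
position: [0.4433, 0.1951, 0.1326]
ee_rot: [3.141, -0.001, 1.001]
contact_force: [0.2, -0.0, -0.5]
grip_width: 0.997
finger_force: 0.0
```

```bash
python3 -c "
from h import *
plan(.411,-.2125,.18,.55)"
```

```text
t 25.9 pos [0.4433 0.1951 0.1326] rpy [ 3.141e+00 -1.000e-03  1.001e+00] w 0.997 ff 0.0 q [ 0.07  0.31 -0.71  2.09  0.28  0.83 -1.37] F [ 0.2 -0.  -0.5]
 turn units [ 0.   -0.01  4.31]  shift units now-axes [-12.02   6.42  -1.59]  goal-axes [-8.02 11.02 -1.58]
```

Call:
step_arm --pt "0 0 -0.4 0 0 0.96 0" --pt "0 0 -0.4 0 0 0.96 0" --pt "0 0 -0.4 0 0 0.96 0" --pt "0 0 -0.4 0 0 0.96 0" --pt "0 0 0 0 0 0.96 0" --pt "0 0 0 0 0 0.96 0"

```text
time: 26.62
position: [0.4433, 0.1951, 0.1799]
ee_rot: [-3.141, -0.001, 0.394]
contact_force: [0.2, 0.6, -0.1]
grip_width: 1.001
finger_force: 0.0
```

```bash
python3 -c "
from h import *
plan(.411,-.2125,.18,.4)"
```

```text
t 26.6 pos [0.4433 0.1951 0.1799] rpy [-3.141e+00 -1.000e-03  3.940e-01] w 1.001 ff 0.0 q [ 0.01  0.23 -0.62  2.05  0.17  0.92 -1.88] F [ 0.2  0.6 -0.1]
 turn units [-0.   -0.01 -0.05]  shift units now-axes [-6.210e+00  1.213e+01 -1.000e-02]  goal-axes [-6.28 12.09 -0.  ]
```

Call:
step_arm --pt "-0.44 0.87 0 0 0 0 0" --pt "-0.44 0.87 0 0 0 0 0" --pt "-0.44 0.87 0 0 0 0 0" --pt "-0.44 0.87 0 0 0 0 0" --pt "-0.44 0.87 0 0 0 0 0" --pt "-0.44 0.87 0 0 0 0 0" --pt "-0.44 0.87 0 0 0 0 0" --pt "-0.44 0.87 0 0 0 0 0"

```text
time: 27.62
position: [0.4267, -0.0391, 0.1797]
ee_rot: [3.141, -0.001, 0.398]
contact_force: [0.2, -1.0, -0.7]
grip_width: 1.001
finger_force: 0.0
```

Call:
step_arm --pt "-0.44 0.87 0 0 0 0 0" --pt "-0.44 0.87 0 0 0 0 0" --pt "-0.44 0.87 0 0 0 0 0" --pt "-0.44 0.87 0 0 0 0 0" --pt "-0.44 0.87 0 0 0 0 0" --pt "-0.49 0.82 0 0 0 0 0" --pt "0 0 0 0 0 0 0"

```text
time: 28.5
position: [0.4121, -0.2141, 0.1795]
ee_rot: [3.141, -0.001, 0.395]
contact_force: [-0.5, 0.5, -0.2]
grip_width: 0.999
finger_force: 0.0
```

```bash
python3 -c "
from h import *
plan(.411,-.2125,.012,.4)
for n in('top','scene'):
  c=r.capture(n);print(n,'red',find(c,.443,.1945,.084,.05),'pot',find(c,.411,-.2125,.047,.04))
plan(.411,-.2125,.012,.4)
c=r.capture('wrist');cv2.imwrite('pics/w5.png',c['frame'])"
```

```text
t 28.5 pos [ 0.4121 -0.2141  0.1795] rpy [ 3.141e+00 -1.000e-03  3.950e-01] w 0.999 ff 0.0 q [ 0.62  0.16 -0.31  2.1   0.06  0.89 -0.9 ] F [-0.5  0.5 -0.2]
 turn units [ 0.   -0.01 -0.05]  shift units now-axes [-0.02 -0.07  5.58]  goal-axes [-0.01 -0.07  5.58]
top red (((0.4444088935852051, 0.19219525158405304), 0.031849782913923264), 613, np.float64(0.08229096126009172)) pot (((0.40906786918640137, -0.21316640079021454), 0.027682101354002953), 319, np.float64(0.044234206580540336))
scene red (((0.4457809031009674, 0.19293320178985596), 0.03288741782307625), 482, np.float64(0.08363494442987418)) pot (((0.4109680652618408, -0.21223288774490356), 0.02844349294900894), 361, np.float64(0.0455476275211093))
t 28.6 pos [ 0.4125 -0.2123  0.1793] rpy [-3.142e+00 -1.000e-03  3.970e-01] w 1.002 ff 0.0 q [ 0.62  0.16 -0.31  2.1   0.06  0.89 -0.9 ] F [ 0.   0.1 -0. ]
 turn units [ 0.   -0.01 -0.03]  shift units now-axes [-0.06 -0.01  5.58]  goal-axes [-0.05 -0.01  5.58]
```

View pics/w5.png

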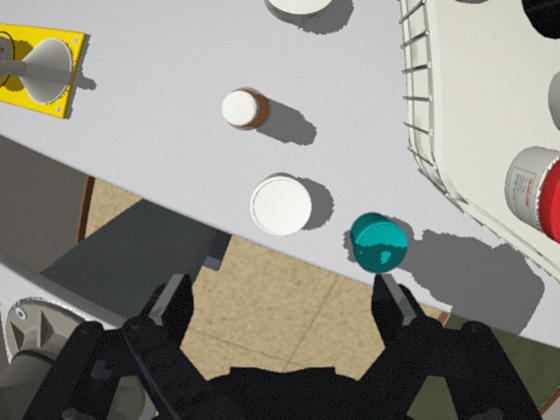

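The red jar stands about 2 mm from its ring centre. The white pot (281,204) is centred between the fingers, with the drop bottle (245,108) and the turquoise pot (378,243) clear.

Call:
step_arm --pt "-0.06 0 0.9 0 0 0 0" --pt "0 0 0.9 0 0 0 0" --pt "0 0 0.9 0 0 0 0" --pt "0 0 0.9 0 0 0 0" --pt "0 0 0.9 0 0 0 0" --pt "0 0 0.6 0 0 0 0" --pt "0 0 0.4 0 0 0 0" --pt "0 0 0 0 0 0 0"

```text
time: 29.65
position: [0.4107, -0.2128, 0.0133]
ee_rot: [-3.141, 0.0, 0.398]
contact_force: [0.4, 0.3, -0.2]
grip_width: 1.002
finger_force: 0.0
```

Call:
step_arm --pt "0 0 0 0 0 0 1" --pt "0 0 0 0 0 0 1" --pt "0 0 0 0 0 0 1" --pt "0 0 0 0 0 0 1" --pt "0 0 0 0 0 0 1" --pt "0 0 0 0 0 0 1" --pt "0 0 0 0 0 0 1" --force 25

```text
time: 30.52
position: [0.4113, -0.2136, 0.0144]
ee_rot: [3.141, -0.001, 0.397]
contact_force: [-1.3, 1.4, 10.1]
grip_width: 0.598
finger_force: 24.2
```

Call:
step_arm --pt "0 0 -0.5 0 0 0 1" --pt "0 0 -0.9 0 0 0 1" --pt "0 0 -0.9 0 0 0 1" --pt "0 0 -0.9 0 0 0 1" --pt "0 0 -0.9 0 0 0 1" --pt "0 0 -0.9 0 0 0 1" --pt "0 0 -0.5 0 0 0 1" --pt "0 0 0 0 0 0 1"

```text
time: 31.52
position: [0.4111, -0.2137, 0.1796]
ee_rot: [3.14, -0.001, 0.397]
contact_force: [0.1, 0.3, -0.8]
grip_width: 0.596
finger_force: 26.2
```

```bash
python3 -c "
from h import *
plan(.445,.193,.18,.4)
for n in('top','scene','wrist'):
  c=r.capture(n);cv2.imwrite('pics/%s6.png'%n,c['frame'])
a=[cv2.imread('pics/%s6.png'%n) for n in('wrist','scene')]
cv2.imwrite('pics/m6.png',np.hstack([cv2.resize(a[0],(400,300)),cv2.resize(a[1][0:240,100:420],(400,300))]))"
```

```text
t 31.5 pos [ 0.4111 -0.2137  0.1796] rpy [ 3.14e+00 -1.00e-03  3.97e-01] w 0.596 ff 26.2 q [ 0.63  0.16 -0.32  2.1   0.06  0.89 -0.9 ] F [ 0.1  0.3 -0.8]
 turn units [ 0.02 -0.01 -0.03]  shift units now-axes [  6.28 -12.06  -0.03]  goal-axes [ 6.320e+00 -1.205e+01 -1.000e-02]
```

View pics/m6.png

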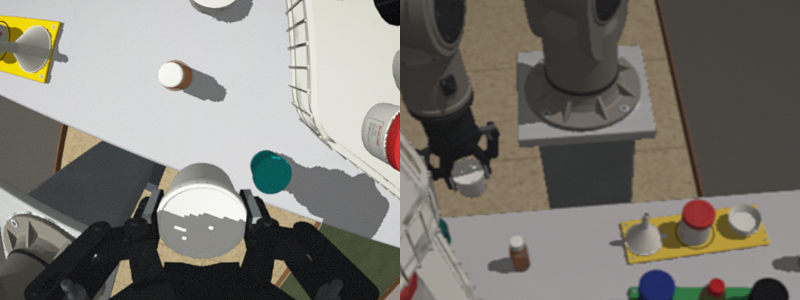

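The pot is held upright in the fingers (left half, 200,222), and the bystanders are undisturbed. I'll carry it to the red jar.

Call:
step_arm --pt "0.45 -0.86 0 0 0 0 1" --pt "0.45 -0.86 0 0 0 0 1" --pt "0.45 -0.86 0 0 0 0 1" --pt "0.45 -0.86 0 0 0 0 1" --pt "0.45 -0.86 0 0 0 0 1" --pt "0.45 -0.86 0 0 0 0 1" --pt "0.45 -0.86 0 0 0 0 1" --pt "0.45 -0.86 0 0 0 0 1"

```text
time: 32.67
position: [0.43, 0.0196, 0.1777]
ee_rot: [-3.141, 0.001, 0.397]
contact_force: [0.6, 1.1, -0.5]
grip_width: 0.6
finger_force: 26.2
```

Call:
step_arm --pt "0.45 -0.86 0 0 0 0 1" --pt "0.45 -0.86 0 0 0 0 1" --pt "0.45 -0.86 0 0 0 0 1" --pt "0.45 -0.86 0 0 0 0 1" --pt "0.45 -0.86 0 0 0 0 1" --pt "0.43 -0.86 0 0 0 0 1" --pt "0 0 0 0 0 0 1" --pt "0 0 0 0 0 0 1"

```text
time: 33.67
position: [0.4443, 0.1919, 0.1777]
ee_rot: [-3.141, 0.002, 0.397]
contact_force: [-0.1, 0.4, 0.2]
grip_width: 0.597
finger_force: 26.2
```

```bash
python3 -c "
from h import *
plan(.445,.193,.098,.4)
c=r.capture('wrist');cv2.imwrite('pics/w7.png',c['frame'])
plan(.445,.193,.098,.4)"
```

```text
t 33.7 pos [0.4443 0.1919 0.1777] rpy [-3.141e+00  2.000e-03  3.970e-01] w 0.597 ff 26.2 q [ 0.03  0.23 -0.64  2.05  0.17  0.92 -1.88] F [-0.1  0.4  0.2]
 turn units [-0.    0.02 -0.02]  shift units now-axes [ 0.04 -0.02  2.66]  goal-axes [ 0.04 -0.02  2.66]
t 33.7 pos [0.4444 0.1917 0.1779] rpy [-3.142e+00  1.000e-03  3.970e-01] w 0.602 ff 26.2 q [ 0.03  0.23 -0.64  2.05  0.17  0.92 -1.88] F [ 0.5 -0.6 -0.1]
 turn units [-0.    0.01 -0.03]  shift units now-axes [ 0.04 -0.03  2.66]  goal-axes [ 0.03 -0.03  2.66]
```

View pics/w7.png

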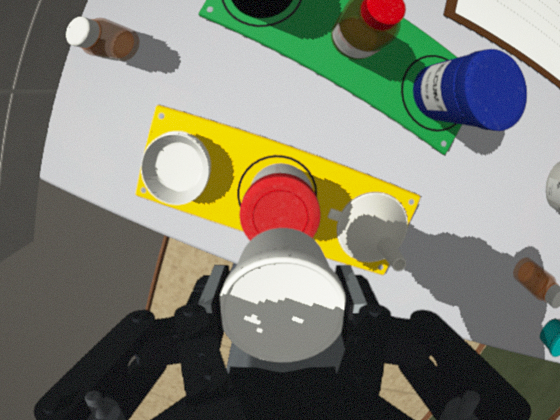

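The red lid (280,210) lines up laterally with the held pot (282,300). Lower it.

Call:
step_arm --pt "0.04 -0.03 0.7 0 0 0 1" --pt "0 0 0.8 0 0 0 1" --pt "0 0 0.6 0 0 0 1" --pt "0 0 0.3 0 0 0 1" --pt "0 0 0.1 0 0 0 1" --pt "0 0 0 0 0 0 1"

```text
time: 34.48
position: [0.4457, 0.1939, 0.1039]
ee_rot: [-3.142, -0.0, 0.397]
contact_force: [0.8, 0.7, -0.6]
grip_width: 0.598
finger_force: 26.2
```

```bash
python3 -c "
from h import *
plan(.445,.193,.098,.4)"
```

```text
t 34.5 pos [0.4457 0.1939 0.1039] rpy [-3.142 -0.     0.397] w 0.598 ff 26.2 q [-0.03  0.34 -0.6   2.11  0.28  0.77 -1.98] F [ 0.8  0.7 -0.6]
 turn units [-0.   -0.   -0.03]  shift units now-axes [-0.03  0.02  0.2 ]  goal-axes [-0.03  0.02  0.2 ]
```

Call:
step_arm --pt "-0.02 0.02 0.1 0 0 0 1" --pt "0 0 0.07 0 0 0 1" --pt "0 0 0 0 0 0 1" --pt "0 0 0 0 0 0 1"

```text
time: 34.98
position: [0.4452, 0.193, 0.0985]
ee_rot: [-3.142, -0.0, 0.397]
contact_force: [-0.3, 0.2, -0.1]
grip_width: 0.598
finger_force: 26.2
```

Call:
step_arm --pt "0 0 0.05 0 0 0 1" --pt "0 0 0 0 0 0 1"

```text
time: 35.22
position: [0.4456, 0.1932, 0.0974]
ee_rot: [3.141, -0.001, 0.397]
contact_force: [-1.6, -0.9, 8.0]
grip_width: 0.602
finger_force: 26.6
```

Call:
step_arm --pt "0 0 0 0 0 0 0.3" --pt "0 0 0 0 0 0 0.2" --pt "0 0 0 0 0 0 0" --pt "0 0 0 0 0 0 0" --pt "0 0 -0.5 0 0 0 0" --pt "0 0 -0.8 0 0 0 0" --pt "0 0 -0.9 0 0 0 0" --pt "0 0 -0.9 0 0 0 0"

```text
time: 36.22
position: [0.4451, 0.1932, 0.1918]
ee_rot: [-3.141, -0.001, 0.398]
contact_force: [-0.9, 0.2, -0.7]
grip_width: 1.003
finger_force: 0.0
```

Call:
step_arm --pt "0 0.6 -0.6 0 0 0 0" --pt "0 0.9 0 0 0 0 0" --pt "0 0.9 0 0 0 0 0" --pt "0 0.9 0 0 0 0 0" --pt "0 0.9 0 0 0 0 0" --pt "0 0.5 0 0 0 0 0" --pt "0 0 0 0 0 0 0"

```text
time: 37.1
position: [0.4999, 0.0626, 0.2084]
ee_rot: [-3.142, -0.0, 0.396]
contact_force: [-0.4, -0.3, -0.7]
grip_width: 0.998
finger_force: 0.0
```

```bash
python3 -c "
from h import *
plan(.445,.193,.098,.4)
for n in('top','scene'):
  c=r.capture(n);cv2.imwrite('pics/%s8.png'%n,c['frame'])
  print(n,'pot',find(c,.445,.193,.127,.05),'black',find(c,.626,.287,.08,.05),'blue',find(c,.605,.088,.112,.05),'red',find(c,.445,.193,.082,.05))"
```

```text
t 37.1 pos [0.4999 0.0626 0.2084] rpy [-3.142 -0.     0.396] w 0.998 ff 0.0 q [ 0.24  0.21 -0.56  1.98  0.14  0.98 -1.55] F [-0.4 -0.3 -0.7]
 turn units [-0.   -0.   -0.04]  shift units now-axes [-0.01 -4.72  3.68]  goal-axes [ 0.01 -4.72  3.68]
top pot (((0.4447852671146393, 0.1915186494588852), 0.02747303433716297), 512, np.float64(0.1270801149787587)) black (((0.6242082715034485, 0.2859939932823181), 0.03291507065296173), 616, np.float64(0.07901797623281864)) blue (((0.0, 0.0), 0.0), 0, np.float64(nan)) red (((0.44425591826438904, 0.1917807161808014), 0.03164326027035713), 85, np.float64(0.08239827760477281))
scene pot (((0.4461914300918579, 0.19143520295619965), 0.028132231906056404), 404, np.float64(0.12816783321179936)) black (((0.6257572174072266, 0.28713351488113403), 0.03359602764248848), 664, np.float64(0.08041795539417396)) blue (((0.6066985130310059, 0.0875895693898201), 0.031656570732593536), 632, np.float64(0.11341787894967215)) red (((0.44679495692253113, 0.19210706651210785), 0.032044436782598495), 198, np.float64(0.08295038093138385))
  return _methods._mean(a, axis=axis, dtype=dtype,
  ret = ret.dtype.type(ret / rcount)
```

View pics/scene8.png

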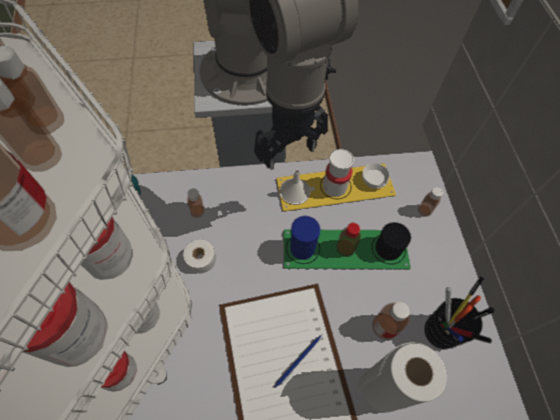

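The scene view shows the black jar (393,241) and canister (305,240) in the green rings. The pot stands on the red jar (338,170) in the yellow ring, the bystanders are in place and the gripper is clear. All offsets are within about 3 mm, so I'm handing in.

```bash
python3 -c "
from workcell import r
print(r.hand_in())"
```

```text
the job is handed in; nothing more can be done
None
```

The job is handed in, with no verdict returned: by camera, the black jar, canister, red jar and pot each stood within about 3 mm of centre, the bystanders looked undisturbed, and the gripper was clear, at about 37 s of the 128 s allowed.

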